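# Push the board carrier round the bend into the test bay and clamp it

### The arm

A 6-joint arm with a two-finger parallel gripper is mounted at the origin on the work surface. World frame = base frame: x ahead of the robot, y to its left, z up, the work surface at z = 0. Lengths are in m, angles in rad, forces in N, time in s.
With the tool pointing down it reaches from about 0.35 to 0.775 m from the base axis. Payload 5.5 kg.
Tool frame: the origin (TCP) lies midway between the tips of the shut fingers; the grasp point (between the pads) lies 19 mm behind it; z points along the fingers, y is the line along which they close (so a half turn about z gives the same grasp; the last joint's range is limited). The gripper opens to 85 mm and grips with 20 to 120 N. Pads are 22 mm wide; open, the fingers measure 114 mm over their backs; the gripper's body (76 mm by 85 mm) begins 54 mm behind the grasp point. The pads swing forward as they close: fully open they stand 13 mm farther back than shut.
Start: joints at [1.136, 0.313, 0.046, 1.304, 0, 1.431], TCP at [0.167, 0.55, 0.231] pointing down, gripper open.
Joint ranges: [-2.76, 2.76], [-0.86, 1.69], [-1.03, 1.26], [-2.2, 2.34], [-1.47, 1.5], [-3.14, 3.14]. Speed limits (rad/s): [2.57, 2.57, 3.14, 3.14, 3.14, 3.14].

### API

Orientations are given as a rotation vector (axis times angle).
In Python, from workcell import * gives the robot as it stands.
- The arm moves only by the tool play_rows, never from a script. Its argument "plan" is text: rows parted by semicolons, each of 7 numbers parted by spaces: the turn, a rotation vector about the tool's x, y, z scaled (see below), then the shift along the tool's x, y, z scaled (see below), then the finger opening in mm, from 0 to 85.4. A call has 1 to 8 rows; each row is the pose to reach, as a shift and turn from the pose commanded when the call began, along the tool's axes at that moment, turning the shorter way round; what a row does not reach only later rows make up. The controller multiplies each number of a shift by 0.08 m and each number of a turn by pi rad. A row lasts 1/12 s, in which the tool goes at most 41.7 mm and 7.16 degrees, less where a joint would pass 70% of its speed; a pose out of reach is approached as far as the arm can. A call with a number of a shift or a turn outside -1 to 1 is refused whole. A call with a gripper value outside its range is refused whole. The fingers move at their own pace and stop on an object; "newtons" is the grip in N (left out, the last holds). Time passes only in rows, so rows that repeat a pose let the fingers close. It gives the time, the measured TCP pose, the force, the opening and the grip force at its end, in the units of the state.
- observe(): the state, without advancing time (a new reading comes with each control period).
- grab_frame(name): name is "side" or "top"; returns (picture, depth): 480x640x3 uint8, red, green, blue; 480x640 float32, m along the optical axis (not along the pixel's ray), 0 where there is no reading.
- camera_params(name): a dict with "fx", "fy", "cx", "cy" (pixels), "R" (3x3) and "t" (3): a world point X has camera coordinates R X + t. Camera axes: x right, y down, z forward; pixel columns grow to the right and rows downward; lengths in m; the calibration is good to about 2 mm. A picture is of the moment at which its call begins. camera_params takes no time and is no camera call.
- close_job(): hands the job in; it is judged then, once.
The state is a dict: "time": time; "q": joint angles; "qvel": joint speeds; "effort": joint torques, N m; "position": TCP position; "tcp_rot": TCP orientation; "wrist_force": force on the tool from outside, world axes, zero at the start; "moment": the same for the moment, N m; "gripper_width": finger opening in m; "finger_force": force on a finger pad.
Only numpy, scipy, OpenCV 4.12 (cv2) and the standard library are available. Lean on these libraries where they do the work, as an engineer would, in place of code of your own. Each camera call takes 0.05 s, during which the arm holds its last target. There are 200 camera calls.

### The job

Push the board carrier (blue push plate at its back) gently along its track, round the bend and on until it rests against the stop in the test bay; keep it down in the track and do not touch the board. Then turn the red wing knob clockwise until its arm presses firmly on the back of the push plate, clamping the carrier against the stop without forcing it, and let go. Do not bump the test unit beside the knob, and leave the solder spool, the parts bin and the tweezers alone.

Things in the scene. Friction and masses are not known exactly. Their poses are not given: they have to be found in the camera images.
- track: fixed L-shaped aluminium track: base 10 mm thick, two rails 69.5 mm apart, 8 thick, tops 30 mm above the bench. Origin: bend centre, on the bench, z up. Straight 1: centreline x = 90 mm, from its open end y = -155 to y = 0, travel to +y. Bend: quarter circle about the origin, rail radii 55 and 124.5, to (0, 90). Straight 2, the bay: centreline y = 90, travel to -x, to x = -155
- bay (a point): point on the track's base (10 mm up) in the middle of the bay, track (-118, 90) mm, axes as the track's. Here stands a black stop block, 60 mm wide, 22 high. Its face towards the carrier is set anywhere within 6 mm along x of this point and is not measured: feel for it
- carrier: black plastic carrier, 0.25 to 0.46 kg with its board, 96 mm long, 64 wide, plate 12 thick, corners cut from (+-48, +-20) to (+-28, +-32) mm. Origin: centre of its underside, on the track's base; +x is forward, z up. Lies loose in the track: play 5.5 mm on the straights, 2 in the bend; friction 0.36 to 0.56. A push over 25 N is too hard
- push_point (a point): middle of the back face of the carrier's blue upright push plate, at carrier x = -48 mm, 30 mm above the bench; axes as the carrier's. The plate is 40 mm wide, 8 thick, its top 46 mm above the bench
- board: green circuit board with parts, 66 x 48 mm, fixed on the carrier; origin at its underside's centre, 25 mm above the bench, 4 mm ahead of the carrier's origin; its rear edge is 11 mm ahead of the push plate, its parts end 39 mm above the bench. Not to be touched
- wing_knob (a joint): angle of the red wing knob (rad), clockwise from above; starts at 0 to 0.45, ends at 2.25; stiff (0.22 N m of friction), stays where left. In the track's frame, from +x towards +y, the wings lie along 0.25 - angle, the clamp arm points along 0.5 - angle. It meets the push plate of a carrier on the stop at 1.6 to 2.0; turning on adds 0.036 N m per N of clamping (2 N holds, 30 N is forcing it)
- wing_grip (a point): point on the knob's vertical axis at mid height of the wings, 61 mm above the bench, at track (-25.6, 139) mm. The wings: two round lobes in one plane, 8 mm thick, 62 mm across in all, from 48 to 74 mm above the bench; under them a hub of 20 mm diameter, top at 48 mm
- clamp_arm: steel arm under the wings that turns with them, 32 to 42 mm above the bench, passing over the outer rail; origin on the knob's axis; at its end, 37 mm from the axis, a rubber roller of radius 6 mm. The arm points 0.5 rad anticlockwise of this body's x axis
- tester: fixed grey-green test unit beside the bay, 75 mm tall; its origin is the track's, its box spans x = -150 to 30, y = 175 to 285 mm in the track's frame. Its face is 36 mm from the knob's axis, 5 mm from the sweep of the wings
- solder_spool: solder spool standing on the bench, 48 mm wide, 44 mm tall, origin at its underside's centre; bystander
- parts_bin: red open bin, 105 x 150 mm, 60 mm tall, origin at its underside's centre; bystander
- tweezers: steel tweezers lying on the bench, 130 mm long along x, 8 mm tall, origin at its middle; bystander

How it is judged:
On the way:
1. the carrier has been pushed round the bend into the test bay, the clamp arm still swung out of the way (x of carrier in the frame of track below -0.055 m and y of carrier in the frame of track above 0.083 m and value of joint wing_knob below 1 rad), for 0.1 s.
At the end, for the whole second after the job is handed in: Carrier flat in the bay, centre 60 to 80 mm past the bend's end and within 7 mm of the centreline, within 0.15 rad of straight, at rest, with the clamp arm pressing on it with over 2 N after the knob is let go (contact force between clamp_arm and carrier above 2 N and x of carrier in the frame of track between -0.08 and -0.06 m and y of carrier in the frame of track between 0.083 and 0.097 m and angle between the x axis of carrier and the x axis of track, either way round below 0.15 rad and angle between carrier's own z axis and vertical below 0.03 rad and linear speed of carrier below 0.01 m/s); the robot touches nothing.
It fails at once if the carrier is pushed with more than 25 N (contact force between any of the fingers, the arm and carrier above 25 N).
It fails at once if the clamp is forced: its arm presses on the carrier with more than 30 N (contact force between clamp_arm and carrier above 30 N).
It fails at once if the board or its parts are touched (contact force between any of the fingers, the arm and board above 0.3 N).
It fails at once if the carrier is lifted or tipped out of the track (z of carrier in the frame of track above 0.016 m or angle between carrier's own z axis and vertical above 0.12 rad).
It fails at once if the test unit is bumped, or the solder spool, the parts bin or the tweezers are moved (contact force between any of the fingers, the arm and tester above 3 N or distance of any of solder_spool, parts_bin, tweezers from where it was at the start of the episode above 0.01 m).
It also fails if it takes over 72 s, if anything falls off the work surface, if the arm or the gripper's body presses on something with over 40 N, if the wrist force passes 120 N, or if a joint passes its speed limit or range.

## Working session

There is one attempt and no reset: what is moved stays moved. The work goes in short steps, Python scripts to look and compute and a tool call to move; the robot and the scene stay as the last step left them, time stands still between calls to the robot, and variables do not carry over. Pictures are saved under pics/ and viewed, at most 10 in all, crops included, and the job is handed in when it is done.

Besides the shell and the picture viewer there is one more tool, called by a JSON object that holds its "method" and its "body". play_rows: Moves the arm, as the interface text tells. Its arguments: {"type":"object","properties":{"plan":{"type":"string"},"newtons":{"type":"number"}},"required":["plan"]}

```bash
mkdir -p pics; ls
python3 - <<'E'
from workcell import *
import cv2,numpy as np
for n in("top","side"):
    p,d=grab_frame(n); cv2.imwrite(f"pics/{n}0.png",p[:,:,::-1]); np.save(f"pics/{n}0.npy",d)
    print(n,camera_params(n))
print(observe())
E
```

```text
pics
top {'fx': 467.11593799893933, 'fy': 467.11593799893933, 'cx': 318.09146149189604, 'cy': 237.99116740730034, 'R': array([[-0.00659912, -0.99944932, -0.03251943],
       [-0.99076459,  0.01093924, -0.13515127],
       [ 0.13543259,  0.03132722, -0.99029118]]), 't': array([0.04092391, 0.58254184, 0.70423314])}
side {'fx': 518.0948937132696, 'fy': 518.0948937132696, 'cx': 323.44171722504126, 'cy': 245.48300643757045, 'R': array([[-0.89705442, -0.44156687,  0.01766544],
       [-0.34902611,  0.68340338, -0.64120246],
       [ 0.27106114, -0.5813592 , -0.76716839]]), 't': array([0.51453286, 0.20373651, 0.73384252])}
{'time': 0.1, 'q': array([1.13640594e+00, 3.13939925e-01, 4.51042360e-02, 1.30363402e+00,
       9.29387437e-06, 1.43122842e+00]), 'qvel': array([ 0.00073419, -0.0021422 ,  0.00214264,  0.0016905 , -0.00065164,
       -0.00055795]), 'effort': array([ 3.29310373e-03, -4.81725168e+01,  2.99244100e+01,  1.26551336e-02,
       -8.41065321e-05, -1.48243593e-06]), 'position': array([0.16686948, 0.5497694 , 0.23049451]), 'tcp_rot': array([-4.61359651e-01, -3.10704256e+00,  2.51652346e-03]), 'wrist_force': array([-0.46072472,  0.24489246,  0.22916173]), 'moment': array([ 0.04874754,  0.01177743, -0.02556741]), 'finger_force': 0.0, 'gripper_width': 0.08539180858807117}
```

View pics/top0.png

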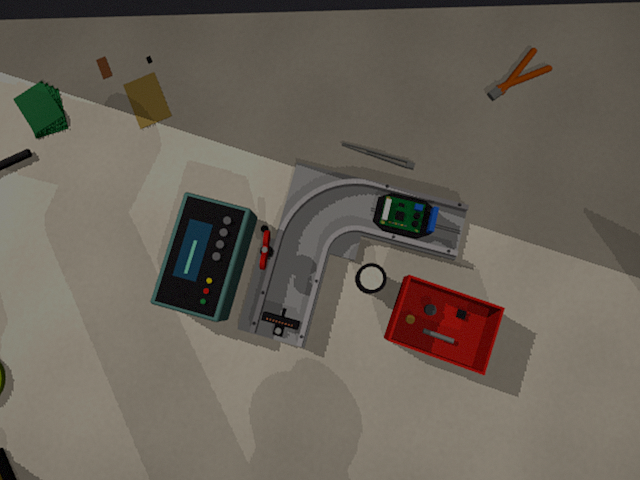

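View pics/side0.png

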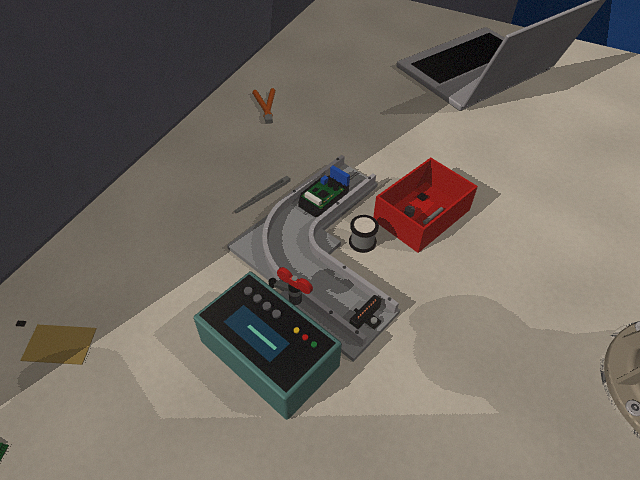

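The top view shows the track's straight 1 at right, running from (460,230) to the bend at (320,200). The bay runs down to (280,330). The carrier is at (403,215) with its blue plate at (432,220), the knob is at (265,248), the spool at (371,278), the bin at (445,325) and the tweezers at (378,154). The side view agrees with this.

```bash
cat > h.py <<'E'
from workcell import *
import cv2,numpy as np
def cloud(n,d):
    c=camera_params(n); v,u=np.mgrid[:480,:640]
    P=np.stack([(u-c['cx'])/c['fx']*d,(v-c['cy'])/c['fy']*d,d],-1)
    return (P-c['t'])@c['R']
def ray(n,uv,z):
    c=camera_params(n); uv=np.atleast_2d(uv).astype(float)
    D=np.c_[(uv[:,0]-c['cx'])/c['fx'],(uv[:,1]-c['cy'])/c['fy'],np.ones(len(uv))]@c['R']
    o=-c['R'].T@c['t']; return o+D*((z-o[2])/D[:,2])[:,None]
E
python3 - <<'E'
from h import *
d=np.load('pics/top0.npy'); P=cloud('top',d); z=P[...,2]
im=cv2.imread('pics/top0.png')
print('bench z',np.median(z[350:400,500:600]),z[350:400,500:600].std())
m=((z>.024)&(z<.036)&(d>0)).astype(np.uint8)*255
o=im.copy(); o[m>0]=(0,0,255); o[((z>.005)&(z<.015))]=(0,255,0)
o=cv2.resize(o[140:370,230:500],None,fx=2.9,fy=2.6); cv2.imwrite('pics/m.png',o)
E
```

```text
bench z 0.0006811519587876303 0.04904812832630515
```

View pics/m.png

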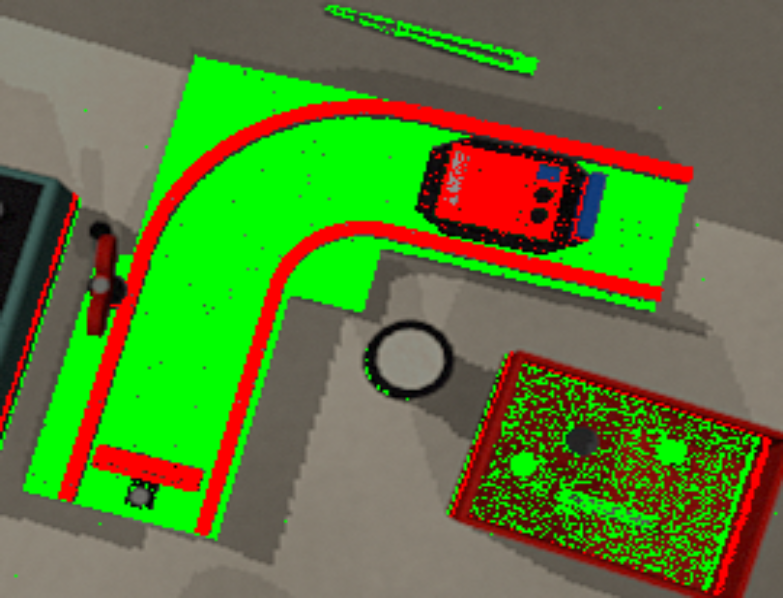

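The mask shows both rails cleanly in red and the base in green, so I'll fit lines to the rail tops.

```bash
cat > fit.py <<'E'
from h import *
d=np.load('pics/top0.npy'); P=cloud('top',d); z=P[...,2]
im=cv2.imread('pics/top0.png')
m=((z>.024)&(z<.036)&(d>0)).astype(np.uint8)
_,L=cv2.connectedComponents(m)
def comp(x,y):
    u,v=int(230+x/2.9),int(140+y/2.6); w=L[v-3:v+4,u-3:u+4]; w=w[w>0]; return L==np.bincount(w).argmax()
A=P[comp(380,107)]; B=P[comp(375,228)]
print(len(A),len(B),np.median(A[:,2]),np.median(B[:,2]))
# initial guess from pixels
w=lambda x,y:ray('top',(230+x/2.9,140+y/2.6),.03)[0,:2]
ey=w(400,110)-w(690,172); th=np.arctan2(-ey[0],ey[1])
O=np.zeros(2)
c1=(w(690,172)+w(660,292))/2; ex=np.array([np.cos(th),np.sin(th)]); eyv=np.array([-ex[1],ex[0]])
O=c1-.090*ex+.155*eyv
for it in range(6):
    ex=np.array([np.cos(th),np.sin(th)]); ey=np.array([-ex[1],ex[0]])
    T=lambda X:np.c_[(X[:,:2]-O)@ex,(X[:,:2]-O)@ey]
    a,b=T(A),T(B); r=[]
    for q,k,c in((a,0,.1285),(b,0,.051),(a,1,.1285),(b,1,.051)):
        o=1-k
        s=(q[:,o]<-.005)&(q[:,o]>-.15)&(abs(q[:,k]-c)<.02)
        p=np.polyfit(q[s,o],q[s,k],1); r.append((p[0],p[1]-c,s.sum()))
    dx=(r[0][1]+r[1][1])/2; dy=(r[2][1]+r[3][1])/2
    dth=np.mean([-r[0][0],-r[1][0],r[2][0],r[3][0]])
    O=O+dx*ex+dy*ey; th+=dth
print(np.round(r,4)); print('O',O,'th',th)
# ends
a,b=T(A),T(B); print('ends',a.min(0),b.min(0))
np.save('frame.npy',[*O,th])
zz=lambda mask:P[mask&(d>0)]
allT=T(P.reshape(-1,3)); tz=z.ravel()
hsv=cv2.cvtColor(im,cv2.COLOR_BGR2HSV); H,S,V=hsv[...,0].ravel(),hsv[...,1].ravel(),hsv[...,2].ravel()
inn=lambda x0,x1,y0,y1:(allT[:,0]>x0)&(allT[:,0]<x1)&(allT[:,1]>y0)&(allT[:,1]<y1)
bl=inn(.06,.12,-.2,.0)&(tz>.042)&(tz<.05)&(H>95)&(H<130)&(S>100)
print('plate',bl.sum(),allT[bl].min(0),allT[bl].max(0),cv2.minAreaRect((allT[bl]*1e4).astype(np.float32)))
st=inn(-.15,-.1,.055,.125)&(tz>.027)&(tz<.037)
print('stop',st.sum(),allT[st].min(0),allT[st].max(0))
kn=inn(-.07,.02,.10,.175)&(tz>.05)&(tz<.085)&((H<10)|(H>170))&(S>120)
vx,vy,x0,y0=cv2.fitLine((allT[kn]).astype(np.float32),cv2.DIST_L2,0,.01,.01).ravel()
print('knob',kn.sum(),(allT[kn].min(0)+allT[kn].max(0))/2,'line',x0,y0,'ang',np.arctan2(vy,vx),np.arctan2(-vy,-vx), 'z',tz[kn].max())
te=inn(-.2,.06,.15,.3)&(tz>.06)&(tz<.09); print('tester',allT[te].min(0),allT[te].max(0))
W=lambda x,y:O+x*ex+y*ey
print('plate back mid world',W(.09,-.14),'knob world',W(-.0256,.139),'origin',O)
E
python3 fit.py
```

```text
1763 1311 0.03000669748422352 0.030112619668433305
[[-8.00e-04 -1.00e-04  5.23e+02]
 [-4.00e-04  1.00e-04  5.09e+02]
 [-1.30e-03 -2.00e-04  4.94e+02]
 [ 1.00e-04  2.00e-04  4.75e+02]]
O [ 0.55004709 -0.02347785] th -0.2722576847352359
ends [-0.1542038  -0.15480824] [-0.15420039 -0.15451145]
plate 137 [ 0.0724193  -0.10726456] [ 0.11202031 -0.09824482] ((922.73681640625, -1028.181884765625), (396.53802490234375, 85.08333587646484), 1.748440146446228)
stop 355 [-0.1489462   0.05500051] [-0.10009943  0.1249962 ]
knob 222 [-0.02537168  0.13912918] line -0.025897011 0.13821405 ang 0.14714465 -2.9944482 z 0.07741221131099131
tester [-0.14951314  0.17467596] [0.0305198  0.28527298]
plate back mid world [ 0.59908513 -0.18252272] knob world [0.56276806 0.11728627] origin [ 0.55004709 -0.02347785]
```

```bash
cat >> h.py <<'E'
from scipy.spatial.transform import Rotation as Ro
ox,oy,TH=np.load('frame.npy'); EX=np.array([np.cos(TH),np.sin(TH)]); EY=np.array([-EX[1],EX[0]])
W=lambda x,y:np.array([ox,oy])+x*EX+y*EY
def tr(p): q=np.asarray(p)[:2]-[ox,oy]; return np.array([q@EX,q@EY])
def rot(yaw): # tool down, tool x at world yaw
    x=np.array([np.cos(yaw),np.sin(yaw),0]); z=np.array([0,0,-1.]); return np.c_[x,np.cross(z,x),z]
def yaw(R): return np.arctan2(R[1,0],R[0,0])
def rows(targets,s=None,start=None,grip=0):
    """targets: (xtrack,ytrack,z,world yaw of tool x)"""
    s=s or observe()
    p0,R0=(s['position'],Ro.from_rotvec(s['tcp_rot']).as_matrix()) if start is None else start
    out=[]
    for x,y,z,w in targets:
        d=R0.T@(np.r_[W(x,y),z]-p0)/.08; r=Ro.from_matrix(R0.T@rot(w)).as_rotvec()/np.pi
        out.append(' '.join(f'{v:.3f}' for v in [*r,*d])+f' {grip}')
    return '; '.join(out)
def st():
    s=observe(); R=Ro.from_rotvec(s['tcp_rot']).as_matrix()
    print('t',round(s['time'],2),'track',np.round(tr(s['position'])*1e3,1),'z',round(s['position'][2]*1e3,1),'yaw',round(yaw(R),3),'tilt',round(R[2,2],4),'F',np.round(s['wrist_force'],1),'M',np.round(s['moment'],2),'q',np.round(s['q'],2),'g',s['gripper_width'],s['finger_force'])
    return s
E
python3 - <<'E'
from h import *
s=st()
w0=yaw(Ro.from_rotvec(s['tcp_rot']).as_matrix())
# heading start
h0=TH+np.pi/2; print('h0',h0,'h1',TH+np.pi)
a=np.r_[tr(s['position']),s['position'][2]]; b=np.array([.092,-.150,.16])
# choose x yaw target = h0 
for tgt in (h0,h0-np.pi):
    print('tgt',tgt,'dyaw',tgt-w0)
d=np.load('pics/top0.npy'); P=cloud('top',d); X=np.c_[(P[...,:2].reshape(-1,2)-[ox,oy])@np.c_[EX,EY]]; z=P[...,2].ravel()
m=(X[:,0]>-.14)&(X[:,0]<-.1)&(X[:,1]>.066)&(X[:,1]<.114)&(z>.027)&(z<.036)
print('stop face',np.percentile(X[m,0],[50,90,97,100]))
E
```

```text
t 0.1 track [-523.2  449.1] z 230.5 yaw 2.847 tilt -1.0 F [-0.5  0.2  0.2] M [ 0.05  0.01 -0.03] q [1.14 0.31 0.05 1.3  0.   1.43] g 0.08539180858807117 0.0
h0 1.2985386420596607 h1 2.8693349688545573
tgt 1.2985386420596607 dyaw -1.5482313244128751
tgt -1.8430540115301324 dyaw -4.689823978002668
stop face [-0.12411002 -0.1186894  -0.11772316 -0.1174465 ]
```

Run:
```python
from h import *
s=st(); R=Ro.from_rotvec(s['tcp_rot']).as_matrix()
d=R.T@(np.r_[W(.092,-.150),.16]-s['position'])/.08; print(d, d/10,d/9, d/11)
```

```text
t 0.1 track [-523.2  449.1] z 230.5 yaw 2.847 tilt -1.0 F [-0.5  0.2  0.2] M [ 0.05  0.01 -0.03] q [1.14 0.31 0.05 1.3  0.   1.43] g 0.08539180858807117 0.0
[-7.85739441 -7.31178095  0.8913881 ] [-0.78573944 -0.73117809  0.08913881] [-0.87304382 -0.81242011  0.09904312] [-0.71430858 -0.66470736  0.08103528]
```

{"method": "play_rows", "body": {"plan": "0 0 0 -0.98 -0.91 0 0; 0 0 0 -0.98 -0.91 0 0; 0 0 0 -0.98 -0.91 0 0"}}

```text
time: 0.35
position: [0.2213, 0.455, 0.2305]
tcp_rot: [-0.461, -3.107, 0.004]
wrist_force: [-0.6, 0.3, -0.4]
gripper_width: 0.0516
finger_force: 0.0
```

{"method": "play_rows", "body": {"plan": "0 0 0 -0.98 -0.91 0 0; 0 0 0 -0.98 -0.91 0 0; 0 0 0 -0.98 -0.91 0 0"}}

```text
time: 0.6
position: [0.2754, 0.3623, 0.2309]
tcp_rot: [-0.463, -3.107, 0.003]
wrist_force: [0.5, 0.4, -0.6]
gripper_width: 0.0123
finger_force: 0.0
```

{"method": "play_rows", "body": {"plan": "0 0 0 -0.98 -0.91 0 0; 0 0 0 -0.98 -0.91 0 0; 0 0 0 -0.98 -0.91 0 0"}}

```text
time: 0.85
position: [0.3295, 0.2701, 0.2311]
tcp_rot: [0.464, 3.107, -0.002]
wrist_force: [0.9, 0.2, 0.7]
gripper_width: -0.0004
finger_force: 0.0
```

{"method": "play_rows", "body": {"plan": "0 0 0 -0.98 -0.91 0 0; 0 0 0 -0.98 -0.91 0 0; 0 0 0 -0.98 -0.91 0 0"}}

```text
time: 1.1
position: [0.3837, 0.1776, 0.2311]
tcp_rot: [0.465, 3.107, -0.001]
wrist_force: [0.5, 0.2, 0.3]
gripper_width: -0.0001
finger_force: 0.0
```

{"method": "play_rows", "body": {"plan": "0 0 0 -0.98 -0.91 0 0; 0 0 0 -0.98 -0.91 0 0; 0 0 0 -0.98 -0.91 0 0"}}

```text
time: 1.35
position: [0.4379, 0.0849, 0.2311]
tcp_rot: [0.465, 3.106, -0.001]
wrist_force: [0.2, -0.4, 0.2]
gripper_width: 0.0005
finger_force: 0.0
```

{"method": "play_rows", "body": {"plan": "0 0 0 -0.98 -0.91 0 0; 0 0 0 -0.98 -0.91 0 0; 0 0 0 -0.98 -0.91 0 0"}}

```text
time: 1.6
position: [0.4919, -0.0078, 0.2309]
tcp_rot: [0.465, 3.106, -0.001]
wrist_force: [0.4, -0.2, 0.6]
gripper_width: -0.0001
finger_force: 0.0
```

{"method": "play_rows", "body": {"plan": "0 0 0 -0.98 -0.91 0 0; 0 0 0 -0.98 -0.91 0 0; 0 0 0 -0.98 -0.91 0 0"}}

```text
time: 1.85
position: [0.5457, -0.1005, 0.2306]
tcp_rot: [0.465, 3.106, -0.001]
wrist_force: [-0.2, -0.9, 0.6]
gripper_width: -0.0
finger_force: 0.0
```

{"method": "play_rows", "body": {"plan": "0 0 0.25 -0.98 -0.91 0.5 0; 0 0 0.25 -0.98 -0.91 0.5 0; 0 0 0.25 -0.98 -0.91 0.5 0; 0 0 0.25 -0.98 -0.91 0.5 0; 0 0 0.25 -0.98 -0.91 0.5 0; 0 0 0.25 -0.98 -0.91 0.5 0; 0 0 0.25 -0.98 -0.91 0.5 0; 0 0 0.25 -0.98 -0.91 0.5 0"}}

```text
time: 2.52
position: [0.5976, -0.1893, 0.1904]
tcp_rot: [-1.616, -2.692, 0.0]
wrist_force: [-0.0, 0.2, 0.0]
gripper_width: -0.0002
finger_force: 0.0
```

Run:
```python
from h import *
s=st(); print(rows([(.092,-.150,.14,TH+np.pi/2)],s))
```

```text
t 2.52 track [  90.4 -146.9] z 190.4 yaw 2.06 tilt -1.0 F [-0.   0.2  0. ] M [ 0.04 -0.    0.02] q [-0.43  0.43  0.12  1.26  0.    0.65] g -0.0002069223992739108 0.0
-0.000 -0.000 0.242 -0.042 -0.012 0.630 0
```

{"method": "play_rows", "body": {"plan": "0 0 0.242 -0.042 -0.012 0.63 0; 0 0 0.242 -0.042 -0.012 0.63 0; 0 0 0.242 -0.042 -0.012 0.63 0; 0 0 0.242 -0.042 -0.012 0.63 0; 0 0 0.242 -0.042 -0.012 0.63 0; 0 0 0.242 -0.042 -0.012 0.63 0; 0 0 0.242 -0.042 -0.012 0.63 0; 0 0 0.242 -0.042 -0.012 0.63 0"}}

```text
time: 3.18
position: [0.5986, -0.1925, 0.1406]
tcp_rot: [-2.496, -1.907, 0.0]
wrist_force: [0.3, -0.4, 0.3]
gripper_width: 0.0002
finger_force: 0.0
```

Run:
```python
from h import *
s=st(); print(rows([(.092,-.150,.08,TH+np.pi/2)],s))
p,d=grab_frame('side'); cv2.imwrite('pics/s1.png',p[100:350,180:500,::-1])
```

```text
t 3.18 track [  92.2 -149.8] z 140.6 yaw 1.305 tilt -1.0 F [ 0.3 -0.4  0.3] M [-0.03  0.02  0.  ] q [-0.44  0.45  0.03  1.15  0.    1.4 ] g 0.0001824343741140366 0.0
-0.000 -0.000 0.002 -0.003 -0.002 0.758 0
```

View pics/s1.png

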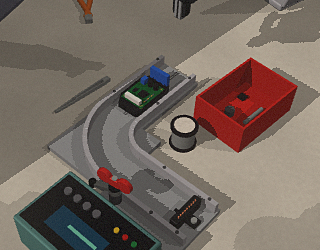

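{"method": "play_rows", "body": {"plan": "0 0 0.002 -0.003 -0.002 0.75 0; 0 0 0.002 -0.003 -0.002 0.75 0; 0 0 0.002 -0.003 -0.002 0.75 0; 0 0 0.002 -0.003 -0.002 0.75 0"}}

```text
time: 3.57
position: [0.5975, -0.1924, 0.0799]
tcp_rot: [-2.502, -1.896, 0.002]
wrist_force: [0.4, -0.7, 0.7]
gripper_width: 0.0002
finger_force: 0.0
```

{"method": "play_rows", "body": {"plan": "0 0 0 0 0 0.7 0; 0 0 0 0 0 0.7 0; 0 0 0 0 0 0.7 0; 0 0 0 0 0 0.7 0"}}

```text
time: 3.9
position: [0.599, -0.1931, 0.026]
tcp_rot: [2.505, 1.896, 0.001]
wrist_force: [0.2, -0.7, 0.5]
gripper_width: 0.0003
finger_force: 0.0
```

```bash
cat >> h.py <<'E'
def cl(s):
    if s<0: return np.array([.09,s])
    f=s/.09
    if f<np.pi/2: return .09*np.array([np.cos(f),np.sin(f)])
    return np.array([-(s-.09*np.pi/2),.09])
def car(s,a=.0204):
    f,b=cl(s+a),cl(s-a); h=np.arctan2(*(f-b)[::-1]); return (f+b)/2,h
def push(s,off=.059,z=.024):
    c,h=car(s); p=c-off*np.array([np.cos(h),np.sin(h)]); return (*p,z,h+TH)
def prows(s0,s1,n=7,rep=1,off=.059,z=.024):
    L=[push(s,off,z) for s in np.linspace(s0,s1,n+1)[1:]]
    return rows(L+[L[-1]]*rep)
def s_of(off=.059):
    s=st(); p=tr(s['position']); g=np.linspace(-.12,.25,3701)
    e=[np.hypot(*(np.array(push(q,off)[:2])-p)) for q in g]; i=np.argmin(e); print('s',round(g[i]*1e3,1),'err',round(e[i]*1e3,2)); return g[i]
E
python3 -c "
from h import *
s=s_of(); print(prows(s,-.064))"
```

```text
t 3.9 track [  92.8 -150.2] z 26.0 yaw 1.296 tilt -1.0 F [ 0.2 -0.7  0.5] M [ 0.01 -0.01  0.  ] q [-0.44  0.54 -0.12  0.9   0.    1.41] g 0.00030593053807807753 0.0
s -91.2 err 2.77
0.000 -0.000 -0.001 0.048 -0.035 0.025 0; 0.000 -0.000 -0.001 0.097 -0.035 0.025 0; 0.000 -0.000 -0.001 0.145 -0.035 0.025 0; 0.000 -0.000 -0.001 0.194 -0.035 0.025 0; 0.000 -0.000 -0.001 0.242 -0.035 0.025 0; 0.000 -0.000 -0.001 0.291 -0.035 0.025 0; 0.000 -0.000 -0.001 0.339 -0.036 0.025 0; 0.000 -0.000 -0.001 0.339 -0.036 0.025 0
```

{"method": "play_rows", "body": {"plan": "0 0 0 0.05 -0.03 0.02 0; 0 0 0 0.1 -0.03 0.02 0; 0 0 0 0.15 -0.03 0.02 0; 0 0 0 0.2 -0.03 0.02 0; 0 0 0 0.25 -0.03 0.02 0; 0 0 0 0.3 -0.03 0.02 0; 0 0 0 0.34 -0.03 0.02 0"}}

```text
time: 4.48
position: [0.6039, -0.1654, 0.0235]
tcp_rot: [2.505, 1.895, 0.0]
wrist_force: [-0.5, -0.4, -0.4]
gripper_width: -0.0
finger_force: 0.0
```

{"method": "play_rows", "body": {"plan": "0 0 0 0.01 0 0 0; 0 0 0 0.02 0 0 0; 0 0 0 0.03 0 0 0; 0 0 0 0.04 0 0 0; 0 0 0 0.05 0 0 0; 0 0 0 0.06 0 0 0; 0 0 0 0.07 0 0 0; 0 0 0 0.08 0 0 0"}}

```text
time: 5.15
position: [0.6054, -0.1599, 0.0233]
tcp_rot: [-2.506, -1.895, -0.0]
wrist_force: [-0.3, 0.3, 0.5]
gripper_width: -0.0002
finger_force: 0.0
```

{"method": "play_rows", "body": {"plan": "0 0 0 0.01 0 0 0; 0 0 0 0.02 0 0 0; 0 0 0 0.03 0 0 0; 0 0 0 0.04 0 0 0; 0 0 0 0.05 0 0 0; 0 0 0 0.06 0 0 0; 0 0 0 0.07 0 0 0; 0 0 0 0.08 0 0 0"}}

```text
time: 5.82
position: [0.6071, -0.1537, 0.0233]
tcp_rot: [-2.506, -1.895, -0.0]
wrist_force: [-0.1, -1.4, -0.3]
gripper_width: 0.0001
finger_force: 0.6
```

```bash
cat > car.py <<'E'
from h import *
def look(tag=None):
    p,d=grab_frame('top'); P=cloud('top',d); X=((P[...,:2].reshape(-1,2)-[ox,oy])@np.c_[EX,EY]); z=P[...,2].ravel()
    hsv=cv2.cvtColor(p,cv2.COLOR_RGB2HSV).reshape(-1,3).astype(int)
    m=(hsv[:,0]>95)&(hsv[:,0]<130)&(hsv[:,1]>100)&(z>.04)&(z<.05)&(abs(X[:,0])<.16)&(abs(X[:,1])<.13)
    if m.sum()>20: print('plate',m.sum(),cv2.minAreaRect((X[m]*1e3).astype(np.float32)))
    g=(hsv[:,0]>40)&(hsv[:,0]<85)&(hsv[:,1]>80)&(z>.022)&(z<.042)&(X[:,0]<.14)&(X[:,0]>-.16)&(X[:,1]<.13)
    if g.sum()>20: print('board',g.sum(),X[g].min(0)*1e3,X[g].max(0)*1e3,cv2.minAreaRect((X[g]*1e3).astype(np.float32)))
    if tag: cv2.imwrite(f'pics/{tag}.png',p[100:380,200:520,::-1])
if __name__=='__main__':
    import sys
    s=s_of(); look(sys.argv[2] if len(sys.argv)>2 else None); print(prows(s,float(sys.argv[1])))
E
python3 car.py -0.035
```

```text
t 5.82 track [  90.  -110.1] z 23.3 yaw 1.295 tilt -1.0 F [-0.1 -1.4 -0.3] M [-0.19  0.08  0.02] q [-0.38  0.54 -0.14  0.89  0.    1.47] g 0.00013141586215128405 0.5975151993334293
s -51.1 err 0.04
plate 111 ((31.37637710571289, -58.48981475830078), (49.89738464355469, 161.0494384765625), 65.95680236816406)
board 882 [-128.52371574  -82.80697975] [121.96726469 111.73124757] ((-8.64794921875, 5.666290283203125), (81.22675323486328, 303.0404968261719), 62.462242126464844)
-0.000 -0.000 -0.001 0.026 0.000 -0.009 0; -0.000 -0.000 -0.001 0.055 0.000 -0.009 0; -0.000 -0.000 -0.001 0.084 0.000 -0.009 0; -0.000 -0.000 -0.001 0.112 0.000 -0.009 0; -0.000 -0.000 -0.001 0.141 -0.000 -0.009 0; -0.000 -0.000 -0.001 0.170 -0.000 -0.009 0; -0.000 -0.000 -0.001 0.199 -0.000 -0.009 0; -0.000 -0.000 -0.001 0.199 -0.000 -0.009 0
```

```bash
python3 - <<'E'
t=open('car.py').read()
t=t.replace("def look(tag=None):","def look(tag=None,s=0):\n    c0=car(s)[0]").replace("(abs(X[:,0])<.16)&(abs(X[:,1])<.13)","near").replace("(X[:,0]<.14)&(X[:,0]>-.16)&(X[:,1]<.13)","near").replace("    m=(hsv","    near=np.hypot(*(X-c0).T)<.065\n    m=(hsv").replace("if len(sys.argv)>2 else None)","if len(sys.argv)>2 else None,s=s)")
t=t.replace("(X[g]*1e3).astype(np.float32)))","(X[g]*1e3).astype(np.float32)),'expect',(c0*1e3).round(1),'head-90',round(np.degrees(car(s)[1])-90,1))")
open('car.py','w').write(t)
E
python3 car.py -0.025 a1
```

```text
t 5.87 track [  90.  -109.9] z 23.3 yaw 1.295 tilt -1.0 F [ 0.3 -1.1 -1.1] M [-0.18  0.09  0.01] q [-0.38  0.54 -0.14  0.89  0.    1.47] g 0.0001213681485283737 0.5027478374540806
s -50.9 err 0.04
plate 97 ((95.25582885742188, -88.27108764648438), (49.693931579589844, 19.33446502685547), 37.600868225097656)
board 864 [ 60.51031135 -88.15139018] [122.34772161  -7.38723401] ((91.16654205322266, -46.701637268066406), (59.152347564697266, 81.03144836425781), 9.250398635864258) expect [ 90.  -50.9] head-90 0.0
-0.000 -0.000 -0.001 0.046 -0.000 -0.009 0; -0.000 -0.000 -0.001 0.092 -0.000 -0.009 0; -0.000 -0.000 -0.001 0.139 -0.000 -0.009 0; -0.000 -0.000 -0.001 0.185 -0.001 -0.009 0; -0.000 -0.000 -0.001 0.231 -0.001 -0.009 0; -0.000 -0.000 -0.001 0.277 -0.001 -0.009 0; -0.000 -0.000 -0.001 0.324 -0.001 -0.009 0; -0.000 -0.000 -0.001 0.324 -0.001 -0.009 0
```

View pics/a1.png

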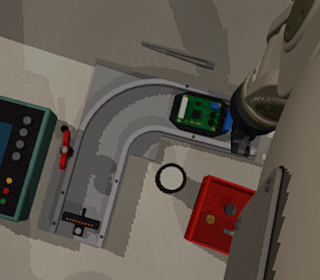

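The carrier is at crop (200,115), with the gripper right behind its blue plate; the board's centre matches my path model. I'll keep pushing.

{"method": "play_rows", "body": {"plan": "0 0 -0.001 0.046 0 -0.009 0; 0 0 -0.001 0.092 0 -0.009 0; 0 0 -0.001 0.139 0 -0.009 0; 0 0 -0.001 0.185 0 -0.009 0; 0 0 -0.001 0.231 0 -0.009 0; 0 0 -0.001 0.277 0 -0.009 0; 0 0 -0.001 0.324 0 -0.009 0; 0 0 -0.001 0.324 0 -0.009 0"}}

```text
time: 6.58
position: [0.6144, -0.1277, 0.024]
tcp_rot: [-2.502, -1.9, -0.001]
wrist_force: [0.1, 1.0, 0.3]
gripper_width: -0.0002
finger_force: 0.0
```

```bash
python3 car.py -0.005
```

```text
t 6.58 track [ 90.  -83.1] z 24.0 yaw 1.299 tilt -1.0 F [0.1 1.  0.3] M [-0.04  0.02  0.03] q [-0.33  0.54 -0.13  0.9   0.    1.51] g -0.00019291069592808455 0.0
s -24.1 err 0.05
plate 70 ((93.89891052246094, -59.399330139160156), (50.72431564331055, 13.386157989501953), 36.05642318725586)
board 858 [ 67.73102448 -62.09188804] [122.60399427  20.72042575] ((95.23597717285156, -20.57135009765625), (82.71411895751953, 54.655067443847656), 89.39983367919922) expect [ 90.  -24.1] head-90 0.0
0.000 -0.000 0.000 0.038 -0.001 0.000 0; 0.000 -0.000 -0.000 0.072 -0.001 0.000 0; 0.000 -0.000 -0.001 0.106 0.000 0.000 0; 0.000 -0.000 -0.002 0.140 0.002 0.000 0; 0.000 -0.000 -0.004 0.174 0.005 0.000 0; 0.000 -0.000 -0.007 0.208 0.009 0.000 0; 0.000 -0.000 -0.010 0.242 0.014 0.000 0; 0.000 -0.000 -0.010 0.242 0.014 0.000 0
```

{"method": "play_rows", "body": {"plan": "0 0 0 0.038 -0.001 0 0; 0 0 0 0.072 -0.001 0 0; 0 0 -0.001 0.106 0 0 0; 0 0 -0.002 0.14 0.002 0 0; 0 0 -0.004 0.174 0.005 0 0; 0 0 -0.007 0.208 0.009 0 0; 0 0 -0.01 0.242 0.014 0 0; 0 0 -0.01 0.242 0.014 0 0"}}

```text
time: 7.3
position: [0.6207, -0.1098, 0.024]
tcp_rot: [-2.471, -1.939, -0.001]
wrist_force: [0.1, 0.9, 0.6]
gripper_width: 0.0004
finger_force: 0.0
```

```bash
python3 car.py 0.015
```

```text
t 7.3 track [ 91.2 -64.1] z 24.0 yaw 1.331 tilt -1.0 F [0.1 0.9 0.6] M [ 0.    0.01 -0.02] q [-0.3   0.55 -0.12  0.9   0.    1.51] g 0.000412123103990584 0.0
s -5.1 err 0.01
plate 57 ((92.85108184814453, -40.779781341552734), (46.6416015625, 11.561114311218262), 37.47750473022461)
board 855 [ 60.13301041 -43.56277068] [121.61933114  39.14036585] ((91.97123718261719, -2.5255279541015625), (58.48128128051758, 84.86295318603516), 9.299053192138672) expect [89.4 -5.1] head-90 1.8
0.000 -0.000 -0.004 0.037 0.007 -0.000 0; 0.000 -0.000 -0.009 0.073 0.015 -0.000 0; 0.000 -0.000 -0.015 0.109 0.025 -0.000 0; 0.000 -0.000 -0.021 0.145 0.036 -0.000 0; 0.000 -0.000 -0.028 0.181 0.047 -0.000 0; 0.000 -0.000 -0.036 0.218 0.060 -0.000 0; 0.000 -0.000 -0.044 0.255 0.074 0.000 0; 0.000 -0.000 -0.044 0.255 0.074 0.000 0
```

{"method": "play_rows", "body": {"plan": "0 0 -0.004 0.037 0.007 0 0; 0 0 -0.009 0.073 0.015 0 0; 0 0 -0.015 0.109 0.025 0 0; 0 0 -0.021 0.145 0.036 0 0; 0 0 -0.028 0.181 0.047 0 0; 0 0 -0.036 0.218 0.06 0 0; 0 0 -0.044 0.255 0.074 0 0; 0 0 -0.044 0.255 0.074 0 0"}}

```text
time: 8.02
position: [0.6317, -0.0912, 0.024]
tcp_rot: [-2.33, -2.107, -0.002]
wrist_force: [0.1, -0.0, -0.3]
gripper_width: 0.0001
finger_force: 0.0
```

```bash
python3 car.py 0.036
```

```text
t 8.02 track [ 96.9 -43.3] z 24.0 yaw 1.47 tilt -1.0 F [ 0.1 -0.  -0.3] M [-0.01 -0.01  0.03] q [-0.27  0.56 -0.1   0.91  0.    1.4 ] g 8.150115596978225e-05 0.0
s 15.3 err 0.17
board 746 [ 58.45304878 -10.90667139] [116.49063124  60.84130003] ((89.30538177490234, 22.988561630249023), (55.63142395019531, 73.39306640625), 8.009347915649414) expect [86.5 14.8] head-90 9.9
0.000 -0.000 -0.011 0.039 0.019 0.000 0; 0.000 -0.000 -0.021 0.076 0.041 0.000 0; 0.000 -0.000 -0.031 0.114 0.062 0.000 0; 0.000 -0.000 -0.042 0.153 0.082 0.000 0; 0.000 -0.000 -0.052 0.192 0.100 0.000 0; 0.000 -0.000 -0.063 0.232 0.118 0.000 0; 0.000 -0.000 -0.073 0.272 0.134 0.001 0; 0.000 -0.000 -0.073 0.272 0.134 0.001 0
```

{"method": "play_rows", "body": {"plan": "0 0 -0.011 0.039 0.019 0 0; 0 0 -0.021 0.076 0.041 0 0; 0 0 -0.031 0.114 0.062 0 0; 0 0 -0.042 0.153 0.082 0 0; 0 0 -0.052 0.192 0.1 0 0; 0 0 -0.063 0.232 0.118 0 0; 0 0 -0.073 0.272 0.134 0.001 0; 0 0 -0.073 0.272 0.134 0.001 0"}}

```text
time: 8.73
position: [0.6446, -0.071, 0.024]
tcp_rot: [2.075, 2.358, 0.002]
wrist_force: [0.2, 0.1, -0.3]
gripper_width: 0.0001
finger_force: 0.0
```

```bash
python3 car.py 0.058
```

```text
t 8.73 track [103.9 -20.3] z 24.0 yaw 1.698 tilt -1.0 F [ 0.2  0.1 -0.3] M [ 0.05 -0.03  0.04] q [-0.23  0.58 -0.07  0.92  0.    1.21] g 0.00012205249889249195 0.0
s 35.9 err 0.15
board 178 [48.39285217 51.10856512] [101.84194032  77.26694309] ((75.78907012939453, 65.28739166259766), (25.878870010375977, 53.51498031616211), 86.64433288574219) expect [80.8 34.1] head-90 22.9
0.000 -0.000 -0.011 0.041 0.026 0.000 0; 0.000 -0.000 -0.023 0.081 0.050 0.000 0; 0.000 -0.000 -0.034 0.122 0.072 0.000 0; 0.000 -0.000 -0.045 0.163 0.093 0.000 0; 0.000 -0.000 -0.056 0.205 0.113 0.001 0; 0.000 -0.000 -0.067 0.248 0.131 0.001 0; 0.000 -0.000 -0.078 0.291 0.147 0.001 0; 0.000 -0.000 -0.078 0.291 0.147 0.001 0
```

{"method": "play_rows", "body": {"plan": "0 0 -0.011 0.041 0.026 0 0; 0 0 -0.023 0.081 0.05 0 0; 0 0 -0.034 0.122 0.072 0 0; 0 0 -0.045 0.163 0.093 0 0; 0 0 -0.056 0.205 0.113 0.001 0; 0 0 -0.067 0.248 0.131 0.001 0; 0 0 -0.078 0.291 0.147 0.001 0"}}

```text
time: 9.37
position: [0.6531, -0.0472, 0.024]
tcp_rot: [1.773, 2.593, 0.0]
wrist_force: [0.2, -1.2, -0.6]
gripper_width: 0.0001
finger_force: 0.6
```

```bash
python3 car.py 0.08 a2; python3 -c "
from h import *
p,d=grab_frame('side'); cv2.imwrite('pics/s2.png',p[130:380,180:500,::-1])"
```

```text
t 9.37 track [105.6   4.8] z 24.0 yaw 1.942 tilt -1.0 F [ 0.2 -1.2 -0.6] M [-0.23 -0.1  -0.  ] q [-0.19  0.59 -0.05  0.93 -0.    1.  ] g 8.527164695019203e-05 0.6426463738984012
s 57.4 err 0.04
0.000 0.000 -0.009 0.031 0.021 -0.000 0; 0.000 0.000 -0.020 0.072 0.046 -0.000 0; 0.000 0.000 -0.032 0.113 0.069 -0.000 0; 0.000 0.000 -0.043 0.155 0.090 -0.000 0; 0.000 0.000 -0.055 0.198 0.111 -0.000 0; 0.000 0.000 -0.066 0.242 0.129 -0.000 0; 0.000 0.000 -0.077 0.286 0.146 -0.000 0; 0.000 0.000 -0.077 0.286 0.146 -0.000 0
```

View pics/s2.png

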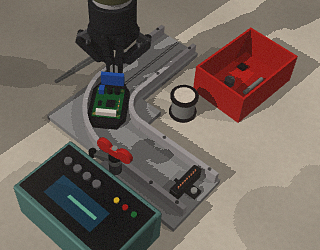

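The carrier, at crop (108,105), is midway round the bend, flat and tangent, with the fingers centred on the blue plate at (112,80). I'll carry on.

{"method": "play_rows", "body": {"plan": "0 0 -0.009 0.031 0.021 0 0; 0 0 -0.02 0.072 0.046 0 0; 0 0 -0.032 0.113 0.069 0 0; 0 0 -0.043 0.155 0.09 0 0; 0 0 -0.055 0.198 0.111 0 0; 0 0 -0.066 0.242 0.129 0 0; 0 0 -0.077 0.286 0.146 0 0"}}

```text
time: 10.05
position: [0.6556, -0.0215, 0.0239]
tcp_rot: [1.445, 2.789, 0.0]
wrist_force: [0.5, -1.9, -0.2]
gripper_width: 0.0001
finger_force: 0.6
```

```bash
python3 -c "
from h import *
s=s_of(); print(prows(s,.103))"
```

```text
t 10.05 track [101.1  30.3] z 23.9 yaw 2.185 tilt -1.0 F [ 0.5 -1.9 -0.2] M [-0.21 -0.08  0.07] q [-0.16  0.59 -0.05  0.93 -0.    0.8 ] g 5.0916881612660396e-05 0.6381824233699263
s 79.5 err 0.14
0.000 0.000 -0.011 0.041 0.029 -0.001 0; 0.000 0.000 -0.023 0.083 0.054 -0.001 0; 0.000 0.000 -0.035 0.126 0.078 -0.001 0; 0.000 0.000 -0.046 0.170 0.100 -0.001 0; 0.000 0.000 -0.058 0.215 0.120 -0.001 0; 0.000 0.000 -0.070 0.261 0.139 -0.001 0; 0.000 0.000 -0.082 0.307 0.156 -0.001 0; 0.000 0.000 -0.082 0.307 0.156 -0.001 0
```

{"method": "play_rows", "body": {"plan": "0 0 -0.011 0.041 0.028 0 0; 0 0 -0.023 0.083 0.053 0 0; 0 0 -0.035 0.126 0.077 0 0; 0 0 -0.046 0.17 0.099 0 0; 0 0 -0.058 0.215 0.119 0 0; 0 0 -0.07 0.261 0.138 0 0; 0 0 -0.082 0.307 0.155 0 0"}}

```text
time: 10.63
position: [0.6516, 0.0058, 0.0239]
tcp_rot: [1.075, 2.951, 0.0]
wrist_force: [1.7, -0.9, -0.4]
gripper_width: 0.0003
finger_force: 0.6
```

```bash
python3 -c "
from h import *
s=s_of(); print(prows(s,.127))"
```

```text
t 10.63 track [90.  55.5] z 23.9 yaw 2.443 tilt -1.0 F [ 1.7 -0.9 -0.4] M [-0.17 -0.18 -0.02] q [-0.11  0.58 -0.06  0.93  0.    0.58] g 0.00033145116930216 0.6063412316143513
s 103.0 err 0.05
0.000 0.000 -0.012 0.042 0.027 -0.001 0; 0.000 0.000 -0.024 0.085 0.053 -0.001 0; 0.000 0.000 -0.036 0.129 0.077 -0.001 0; 0.000 0.000 -0.048 0.175 0.099 -0.001 0; 0.000 0.000 -0.061 0.221 0.119 -0.001 0; 0.000 0.000 -0.072 0.267 0.138 -0.001 0; 0.000 0.000 -0.083 0.314 0.153 -0.001 0; 0.000 0.000 -0.083 0.314 0.153 -0.001 0
```

{"method": "play_rows", "body": {"plan": "0 0 -0.012 0.042 0.027 0 0; 0 0 -0.024 0.085 0.053 0 0; 0 0 -0.036 0.129 0.077 0 0; 0 0 -0.048 0.175 0.099 0 0; 0 0 -0.061 0.221 0.119 0 0; 0 0 -0.072 0.267 0.138 0 0; 0 0 -0.083 0.314 0.153 0 0"}}

```text
time: 11.22
position: [0.6404, 0.0314, 0.024]
tcp_rot: [0.682, 3.066, 0.0]
wrist_force: [1.5, -1.4, -0.5]
gripper_width: 0.0
finger_force: 0.6
```

```bash
python3 -c "
from h import *
s=s_of(); print(prows(s,.150))"
```

```text
t 11.22 track [72.3 77.2] z 24.0 yaw 2.704 tilt -1.0 F [ 1.5 -1.4 -0.5] M [-0.14 -0.18 -0.  ] q [-0.08  0.57 -0.09  0.91  0.    0.36] g 4.490507723610546e-05 0.5816761963069439
s 127.0 err 0.2
0.000 0.000 -0.010 0.042 0.020 -0.000 0; 0.000 0.000 -0.018 0.083 0.040 -0.000 0; 0.000 0.000 -0.026 0.125 0.057 -0.000 0; 0.000 0.000 -0.032 0.167 0.071 -0.000 0; 0.000 0.000 -0.038 0.209 0.082 -0.000 0; 0.000 0.000 -0.043 0.252 0.089 -0.000 0; 0.000 0.000 -0.047 0.294 0.094 -0.000 0; 0.000 0.000 -0.047 0.294 0.094 -0.000 0
```

{"method": "play_rows", "body": {"plan": "0 0 -0.01 0.042 0.02 0 0; 0 0 -0.018 0.083 0.04 0 0; 0 0 -0.026 0.125 0.057 0 0; 0 0 -0.032 0.167 0.071 0 0; 0 0 -0.038 0.209 0.082 0 0; 0 0 -0.043 0.252 0.089 0 0; 0 0 -0.047 0.294 0.094 0 0"}}

```text
time: 11.8
position: [0.6218, 0.0484, 0.024]
tcp_rot: [0.454, 3.108, 0.0]
wrist_force: [1.2, 0.5, -0.3]
gripper_width: 0.0002
finger_force: 0.7
```

```bash
python3 -c "
from h import *
s=s_of(); print(prows(s,.180))"
```

```text
t 11.8 track [49.8 88.5] z 24.0 yaw 2.851 tilt -1.0 F [ 1.2  0.5 -0.3] M [-0.1  -0.27  0.03] q [-0.05  0.54 -0.14  0.89  0.    0.24] g 0.00015158566088719337 0.6665070456811151
s 150.5 err 0.12
0.000 0.000 -0.004 0.052 0.011 -0.000 0; 0.000 0.000 -0.005 0.105 0.015 -0.000 0; 0.000 0.000 -0.006 0.157 0.016 -0.000 0; 0.000 0.000 -0.006 0.210 0.015 -0.000 0; 0.000 0.000 -0.006 0.263 0.014 -0.000 0; 0.000 0.000 -0.006 0.315 0.013 -0.000 0; 0.000 0.000 -0.006 0.368 0.012 -0.000 0; 0.000 0.000 -0.006 0.368 0.012 -0.000 0
```

{"method": "play_rows", "body": {"plan": "0 0 -0.004 0.052 0.011 0 0; 0 0 -0.005 0.105 0.015 0 0; 0 0 -0.006 0.157 0.016 0 0; 0 0 -0.006 0.21 0.015 0 0; 0 0 -0.006 0.263 0.014 0 0; 0 0 -0.006 0.315 0.013 0 0; 0 0 -0.006 0.368 0.012 0 0"}}

```text
time: 12.38
position: [0.5937, 0.0576, 0.0239]
tcp_rot: [0.427, 3.112, 0.0]
wrist_force: [1.5, -1.4, 1.6]
gripper_width: -0.0001
finger_force: 0.8
```

```bash
python3 -c "
from h import *
s=s_of(); print(prows(s,.203))
p,d=grab_frame('side'); cv2.imwrite('pics/s3.png',p[130:380,180:500,::-1])"
```

```text
t 12.38 track [20.2 89.9] z 23.9 yaw 2.869 tilt -1.0 F [ 1.5 -1.4  1.6] M [-0.11 -0.29  0.  ] q [-0.04  0.49 -0.22  0.86  0.    0.24] g -9.053874183008889e-05 0.792821142822504
s 180.1 err 0.13
0.000 0.000 -0.000 0.040 0.002 -0.001 0; 0.000 0.000 -0.000 0.081 0.002 -0.001 0; 0.000 0.000 -0.000 0.122 0.002 -0.001 0; 0.000 0.000 -0.000 0.163 0.001 -0.001 0; 0.000 0.000 -0.000 0.204 0.001 -0.001 0; 0.000 0.000 -0.000 0.245 0.001 -0.001 0; 0.000 0.000 -0.000 0.286 0.001 -0.001 0; 0.000 0.000 -0.000 0.286 0.001 -0.001 0
```

View pics/s3.png

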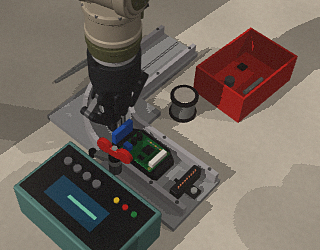

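The carrier is in the bay at crop (148,150), short of the stop at (187,178). I'll push on, then slow down.

{"method": "play_rows", "body": {"plan": "0 0 0 0.04 0.002 0 0; 0 0 0 0.081 0.002 0 0; 0 0 0 0.122 0.002 0 0; 0 0 0 0.163 0.001 0 0; 0 0 0 0.204 0.001 0 0; 0 0 0 0.245 0.001 0 0; 0 0 0 0.286 0.001 0 0"}}

```text
time: 13.02
position: [0.5716, 0.0639, 0.0238]
tcp_rot: [-0.427, -3.112, -0.0]
wrist_force: [0.5, -0.2, -0.4]
gripper_width: 0.0
finger_force: 0.6
```

{"method": "play_rows", "body": {"plan": "0 0 0 0.01 0 0 0; 0 0 0 0.02 0 0 0; 0 0 0 0.03 0 0 0; 0 0 0 0.04 0 0 0; 0 0 0 0.05 0 0 0"}}

```text
time: 13.43
position: [0.5681, 0.0649, 0.0238]
tcp_rot: [-0.427, -3.112, -0.0]
wrist_force: [1.7, -0.6, -0.4]
gripper_width: 0.0002
finger_force: 0.5
```

```bash
python3 -c "
from h import *
s=s_of()"
```

```text
t 13.43 track [-6.3 90. ] z 23.8 yaw 2.869 tilt -1.0 F [ 1.7 -0.6 -0.4] M [-0.02 -0.19  0.02] q [-0.03  0.45 -0.29  0.83  0.    0.25] g 0.00015479419403311584 0.5159144941717386
s 206.7 err 0.01
```

{"method": "play_rows", "body": {"plan": "0 0 0 0.006 0 0 0; 0 0 0 0.012 0 0 0; 0 0 0 0.018 0 0 0; 0 0 0 0.024 0 0 0; 0 0 0 0.03 0 0 0"}}

```text
time: 13.85
position: [0.5658, 0.0655, 0.0238]
tcp_rot: [-0.427, -3.112, -0.0]
wrist_force: [-0.4, -0.3, -0.3]
gripper_width: -0.0001
finger_force: 0.5
```

{"method": "play_rows", "body": {"plan": "0 0 0 0.004 0 0 0; 0 0 0 0.008 0 0 0; 0 0 0 0.008 0 0 0"}}

```text
time: 14.1
position: [0.5651, 0.0658, 0.0238]
tcp_rot: [-0.427, -3.112, -0.0]
wrist_force: [0.1, -0.2, 0.2]
gripper_width: 0.0002
finger_force: 0.4
```

{"method": "play_rows", "body": {"plan": "0 0 0 0.004 0 0 0; 0 0 0 0.008 0 0 0; 0 0 0 0.008 0 0 0"}}

```text
time: 14.35
position: [0.5646, 0.0659, 0.0239]
tcp_rot: [0.427, 3.112, 0.0]
wrist_force: [1.3, -0.5, -0.2]
gripper_width: 0.0002
finger_force: 0.4
```

{"method": "play_rows", "body": {"plan": "0 0 0 0.004 0 0 0; 0 0 0 0.006 0 0 0; 0 0 0 0.006 0 0 0"}}

```text
time: 14.6
position: [0.5642, 0.066, 0.0239]
tcp_rot: [0.427, 3.112, 0.0]
wrist_force: [0.7, 0.2, -0.6]
gripper_width: 0.0001
finger_force: 0.5
```

```bash
python3 -c "
from h import *
s=s_of()"
```

```text
t 14.6 track [-10.5  90. ] z 23.9 yaw 2.869 tilt -1.0 F [ 0.7  0.2 -0.6] M [-0.11 -0.17  0.02] q [-0.02  0.45 -0.3   0.83  0.    0.25] g 9.589207025495493e-05 0.4534794855862856
s 210.9 err 0.05
```

{"method": "play_rows", "body": {"plan": "0 0 0 0.004 0 0 0; 0 0 0 0.006 0 0 0; 0 0 0 0.006 0 0 0"}}

```text
time: 14.85
position: [0.5637, 0.0662, 0.0239]
tcp_rot: [0.427, 3.112, 0.0]
wrist_force: [0.8, -0.3, -1.3]
gripper_width: 0.0002
finger_force: 0.5
```

{"method": "play_rows", "body": {"plan": "0 0 0 0.004 0 0 0; 0 0 0 0.006 0 0 0; 0 0 0 0.006 0 0 0"}}

```text
time: 15.1
position: [0.5637, 0.0662, 0.024]
tcp_rot: [0.427, 3.111, 0.0]
wrist_force: [2.5, -0.6, -0.9]
gripper_width: -0.0003
finger_force: 1.3
```

{"method": "play_rows", "body": {"plan": "0 0 0 0.002 0 0 0; 0 0 0 0.004 0 0 0; 0 0 0 0.004 0 0 0"}}

```text
time: 15.35
position: [0.5636, 0.0662, 0.0241]
tcp_rot: [0.427, 3.111, 0.0]
wrist_force: [3.8, -1.1, -1.2]
gripper_width: 0.0001
finger_force: 2.0
```

```bash
python3 -c "
from h import *
s=s_of()"
```

```text
t 15.35 track [-11.  90.] z 24.1 yaw 2.869 tilt -1.0 F [ 3.8 -1.1 -1.2] M [-0.19 -0.79  0.  ] q [-0.02  0.44 -0.3   0.82 -0.    0.25] g 8.913073830421377e-05 2.0363599061965942
s 211.4 err 0.03
```

{"method": "play_rows", "body": {"plan": "0 0 0 -0.08 0 0 0; 0 0 0 -0.15 0 0 0; 0 0 0 -0.15 0 -0.3 0; 0 0 0 -0.15 0 -0.7 0; 0 0 0 -0.15 0 -1 0; 0 0 0 -0.15 0 -1 0; 0 0 0 -0.15 0 -1 0"}}

```text
time: 15.93
position: [0.5756, 0.0631, 0.1053]
tcp_rot: [0.427, 3.11, 0.001]
wrist_force: [-0.6, 0.6, -1.3]
gripper_width: 0.0
finger_force: 0.0
```

```bash
python3 -c "
from h import *
s=st()
p,d=grab_frame('top'); P=cloud('top',d); X=((P[...,:2].reshape(-1,2)-[ox,oy])@np.c_[EX,EY]); z=P[...,2].ravel()
h=cv2.cvtColor(p,cv2.COLOR_RGB2HSV).reshape(-1,3).astype(int)
k=(np.hypot(*(X-[-.0256,.139]).T)<.036)&(z>.05)&(z<.085)&((h[:,0]<10)|(h[:,0]>170))&(h[:,1]>120)
r=cv2.fitLine(X[k].astype(np.float32),cv2.DIST_L2,0,.01,.01).ravel(); print(k.sum(),r,np.arctan2(r[1],r[0]),cv2.minAreaRect((X[k]*1e3).astype(np.float32)))
b=(h[:,0]>95)&(h[:,0]<130)&(h[:,1]>100)&(z>.04)&(z<.05)&(np.hypot(*(X-[-.026,.09]).T)<.03); print(b.sum(), b.any() and cv2.minAreaRect((X[b]*1e3).astype(np.float32)))
print(rows([(-.0256,.139,.108,TH+.147+np.pi)],s,grip=26))
cv2.imwrite('pics/a3.png',p[100:380,200:520,::-1])"
```

```text
t 15.93 track [ 1.3 90.3] z 105.3 yaw 2.869 tilt -1.0 F [-0.6  0.6 -1.3] M [-0.03  0.02 -0.05] q [-0.03  0.38 -0.17  1.02  0.    0.24] g 4.6294682508021854e-05 0.0Traceback (most recent call last):
  File "<string>", line 7, in <module>
    r=cv2.fitLine(X[k].astype(np.float32),cv2.DIST_L2,0,.01,.01).ravel(); print(k.sum(),r,np.arctan2(r[1],r[0]),cv2.minAreaRect((X[k]*1e3).astype(np.float32)))
      ~~~~~~~~~~~^^^^^^^^^^^^^^^^^^^^^^^^^^^^^^^^^^^^^^^^^^^^^^^
cv2.error: OpenCV(4.12.0) /io/opencv/modules/imgproc/src/linefit.cpp:50: error: (-215:Assertion failed) count > 0 in function 'fitLine2D_wods'
```

```bash
python3 -c "
from h import *
d=np.load('pics/top0.npy'); p=cv2.imread('pics/top0.png'); P=cloud('top',d); X=((P[...,:2].reshape(-1,2)-[ox,oy])@np.c_[EX,EY]); z=P[...,2].ravel()
h=cv2.cvtColor(p,cv2.COLOR_BGR2HSV).reshape(-1,3).astype(int)
for lo in(.05,.06,.066):
  k=(np.hypot(*(X-[-.0256,.139]).T)<.036)&(z>lo)&(z<.085)&((h[:,0]<10)|(h[:,0]>170))&(h[:,1]>100)
  r=cv2.fitLine(X[k].astype(np.float32),cv2.DIST_L2,0,.01,.01).ravel(); print(k.sum(),np.arctan2(r[1],r[0]),r[2:],cv2.minAreaRect((X[k]*1e3).astype(np.float32)))
print(rows([(-.0256,.139,.108,TH+.147+np.pi)],grip=26))
"
```

```text
228 0.14809819 [-0.02603061  0.13815986] ((-25.49399757385254, 139.09127807617188), (60.218074798583984, 8.22750186920166), 8.120741844177246)
210 0.14648177 [-0.02589338  0.13843192] ((-25.494142532348633, 139.09226989746094), (60.218074798583984, 8.225483894348145), 8.120741844177246)
179 0.14137694 [-0.0252668   0.13883375] ((-25.241756439208984, 139.1849365234375), (59.69641876220703, 8.178695678710938), 8.01307201385498)
0.000 -0.000 -0.047 0.322 0.613 -0.052 26
```

{"method": "play_rows", "body": {"plan": "0 0 -0.046 0.322 0.613 -0.05 26; 0 0 -0.046 0.322 0.613 -0.05 26; 0 0 -0.046 0.322 0.613 -0.05 26; 0 0 -0.046 0.322 0.613 -0.05 26; 0 0 -0.046 0.322 0.613 -0.05 26; 0 0 -0.046 0.322 0.613 -0.05 26", "newtons": 40}}

```text
time: 16.48
position: [0.5626, 0.1166, 0.1071]
tcp_rot: [-0.203, -3.134, 0.001]
wrist_force: [-0.1, -0.0, 0.1]
gripper_width: 0.0263
finger_force: 0.0
```

```bash
python3 -c "
from h import *
s=st(); print(rows([(-.0256,.139,.053,TH+.143+np.pi)],grip=26))
p,d=grab_frame('side'); cv2.imwrite('pics/s4.png',p[150:400,180:500,::-1])"
```

```text
t 16.48 track [-25.6 138.3] z 107.1 yaw 3.012 tilt -1.0 F [-0.1 -0.   0.1] M [-0.03 -0.02 -0.01] q [ 0.06  0.38 -0.17  1.02 -0.    0.19] g 0.02628739079684739 0.0
-0.000 -0.000 -0.000 -0.002 0.009 0.676 26
```

View pics/s4.png

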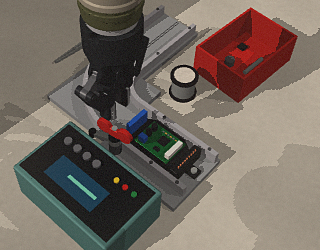

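The carrier rests against the stop at crop (160,138), and the gripper is straddling above the knob at (115,128). Next I descend and grip.

{"method": "play_rows", "body": {"plan": "0 0 0 0 0.009 0.2 26; 0 0 0 0 0.009 0.4 26; 0 0 0 0 0.009 0.55 26; 0 0 0 0 0.009 0.676 26; 0 0 0 0 0.009 0.676 26; 0 0 0 0 0.009 0.676 26"}}

```text
time: 17.03
position: [0.5626, 0.1175, 0.0533]
tcp_rot: [-0.203, -3.134, 0.0]
wrist_force: [-1.6, -0.5, 0.8]
gripper_width: 0.0259
finger_force: 0.0
```

{"method": "play_rows", "body": {"plan": "0 0 0 0 0 0 16; 0 0 0 0 0 0 12; 0 0 0 0 0 0 8; 0 0 0 0 0 0 4; 0 0 0 0 0 0 0; 0 0 0 0 0 0 0; 0 0 0 0 0 0 0"}}

```text
time: 17.62
position: [0.564, 0.1193, 0.0549]
tcp_rot: [0.2, 3.133, 0.004]
wrist_force: [1.3, 5.8, 1.5]
gripper_width: 0.0067
finger_force: 40.3
```

```bash
python3 -c "
from h import *
s=st(); a=s['tcp_rot']; w=yaw(Ro.from_rotvec(a).as_matrix())%6.2832
print(w, rows([(-.0256,.139,.053,w-x) for x in np.arange(1,9)*.11],grip=0))"
```

```text
t 17.62 track [-25.  141.3] z 54.9 yaw 3.014 tilt -1.0 F [1.3 5.8 1.5] M [ 1.05 -0.14 -0.25] q [ 0.07  0.42 -0.24  0.9   0.    0.2 ] g 0.006688015807048102 40.259040892124176
3.0138716112562602 0.001 0.001 0.035 0.012 -0.027 0.023 0; 0.001 0.001 0.070 0.012 -0.027 0.023 0; 0.001 0.001 0.105 0.012 -0.027 0.023 0; 0.001 0.000 0.140 0.012 -0.027 0.023 0; 0.001 0.000 0.175 0.012 -0.027 0.023 0; 0.001 0.000 0.210 0.012 -0.027 0.023 0; 0.001 0.000 0.245 0.012 -0.027 0.023 0; 0.001 0.000 0.280 0.012 -0.027 0.023 0
```

{"method": "play_rows", "body": {"plan": "0 0 0.01 0 0.014 0 0; 0 0 0.04 0 0.028 0 0; 0 0 0.07 0 0.028 0 0; 0 0 0.1 0 0.028 0 0; 0 0 0.1 0 0.028 0 0", "newtons": 70}}

```text
time: 18.03
position: [0.564, 0.1194, 0.0549]
tcp_rot: [0.693, 3.062, -0.002]
wrist_force: [-0.9, -2.6, 4.4]
gripper_width: 0.0061
finger_force: 73.1
```

```bash
python3 -c "
from h import *
s=st()"
```

```text
t 18.03 track [-25.  141.4] z 54.9 yaw 2.696 tilt -1.0 F [-0.9 -2.6  4.4] M [-0.67  0.18 -0.24] q [ 0.07  0.43 -0.24  0.9  -0.    0.52] g 0.006099687562312446 73.10912221670151
```

{"method": "play_rows", "body": {"plan": "0 0 0.035 0 0 0 0; 0 0 0.07 0 0 0 0; 0 0 0.105 0 0 0 0; 0 0 0.14 0 0 0 0; 0 0 0.175 0 0 0 0; 0 0 0.21 0 0 0 0; 0 0 0.24 0 0 0 0; 0 0 0.24 0 0 0 0"}}

```text
time: 18.7
position: [0.5638, 0.1193, 0.0549]
tcp_rot: [1.77, 2.593, -0.001]
wrist_force: [-0.8, -3.5, 5.3]
gripper_width: 0.0061
finger_force: 73.2
```

```bash
python3 -c "
from h import *
s=st(); print('knob',.107+3.012-yaw(Ro.from_rotvec(s['tcp_rot']).as_matrix()))"
```

```text
t 18.7 track [-25.1 141.2] z 54.9 yaw 1.943 tilt -1.0 F [-0.8 -3.5  5.3] M [-0.68  0.28 -0.21] q [ 0.07  0.43 -0.24  0.9  -0.    1.27] g 0.0060683180527758545 73.23130622506142
knob 1.1755141809665512
```

{"method": "play_rows", "body": {"plan": "0 0 0.03 0 0 0 0; 0 0 0.06 0 0 0 0; 0 0 0.09 0 0 0 0; 0 0 0.115 0 0 0 0; 0 0 0.115 0 0 0 0"}}

```text
time: 19.12
position: [0.5637, 0.1192, 0.0549]
tcp_rot: [2.206, 2.233, -0.001]
wrist_force: [-1.1, -3.5, 5.7]
gripper_width: 0.0062
finger_force: 73.3
```

```bash
cat > k.py <<'E'
from h import *
s=observe(); print(s['time'],'knob',.107+3.012-yaw(Ro.from_rotvec(s['tcp_rot']).as_matrix()),'F',s['wrist_force'].round(1),'M',s['moment'].round(3))
E
python3 k.py
```

```text
19.1167 knob 1.536136916307956 F [-1.1 -3.5  5.7] M [-0.671  0.35  -0.166]
```

{"method": "play_rows", "body": {"plan": "0 0 0.008 0 0 0 0; 0 0 0.016 0 0 0 0; 0 0 0.024 0 0 0 0; 0 0 0.03 0 0 0 0"}}

```text
time: 19.45
position: [0.5637, 0.1192, 0.0549]
tcp_rot: [2.306, 2.13, -0.001]
wrist_force: [-1.7, -3.8, 5.6]
gripper_width: 0.0059
finger_force: 73.2
```

```bash
python3 k.py
```

```text
19.45 knob 1.62775223907506 F [-1.7 -3.8  5.6] M [-0.787  0.298  0.262]
```

{"method": "play_rows", "body": {"plan": "0 0 0.006 0 0 0 0; 0 0 0.012 0 0 0 0; 0 0 0.018 0 0 0 0"}}

```text
time: 19.7
position: [0.5637, 0.1192, 0.0549]
tcp_rot: [2.365, 2.064, -0.001]
wrist_force: [-0.4, -3.2, 6.2]
gripper_width: 0.0062
finger_force: 73.2
```

```bash
python3 k.py
```

```text
19.7 knob 1.6841227203827631 F [-0.4 -3.2  6.2] M [-0.77   0.323  0.2  ]
```

{"method": "play_rows", "body": {"plan": "0 0 0.005 0 0 0 0; 0 0 0.01 0 0 0 0; 0 0 0.015 0 0 0 0"}}

```text
time: 19.95
position: [0.5637, 0.1192, 0.0549]
tcp_rot: [2.413, 2.008, -0.0]
wrist_force: [-1.0, -3.3, 5.4]
gripper_width: 0.006
finger_force: 73.2
```

```bash
python3 k.py
```

```text
19.95 knob 1.731017218509913 F [-1.  -3.3  5.4] M [-0.733  0.354  0.262]
```

{"method": "play_rows", "body": {"plan": "0 0 0.005 0 0 0 0; 0 0 0.01 0 0 0 0"}}

```text
time: 20.12
position: [0.5637, 0.1193, 0.0549]
tcp_rot: [2.444, 1.97, -0.0]
wrist_force: [-0.9, -3.0, 6.8]
gripper_width: 0.0056
finger_force: 73.3
```

```bash
python3 k.py
```

```text
20.1167 knob 1.762416531037654 F [-0.9 -3.   6.8] M [-0.736  0.35   0.251]
```

{"method": "play_rows", "body": {"plan": "0 0 0.005 0 0 0 0; 0 0 0.01 0 0 0 0"}}

```text
time: 20.28
position: [0.5637, 0.1193, 0.0549]
tcp_rot: [2.475, 1.931, -0.0]
wrist_force: [-1.0, -3.2, 5.9]
gripper_width: 0.0057
finger_force: 73.3
```

```bash
python3 k.py
```

```text
20.2833 knob 1.793858848634171 F [-1.  -3.2  5.9] M [-0.801  0.331  0.222]
```

{"method": "play_rows", "body": {"plan": "0 0 0.004 0 0 0 0; 0 0 0.007 0 0 0 0"}}

```text
time: 20.45
position: [0.5637, 0.1193, 0.0549]
tcp_rot: [2.496, 1.904, -0.0]
wrist_force: [-1.3, -3.8, 6.3]
gripper_width: 0.0057
finger_force: 73.3
```

```bash
python3 k.py
```

```text
20.45 knob 1.8156320405794042 F [-1.3 -3.8  6.3] M [-0.76   0.299  0.273]
```

{"method": "play_rows", "body": {"plan": "0 0 0.004 0 0 0 0; 0 0 0.007 0 0 0 0"}}

```text
time: 20.62
position: [0.5637, 0.1192, 0.0549]
tcp_rot: [2.516, 1.877, -0.0]
wrist_force: [-1.0, -3.2, 5.6]
gripper_width: 0.0059
finger_force: 73.4
```

```bash
python3 k.py
```

```text
20.6167 knob 1.836924709060044 F [-1.  -3.2  5.6] M [-0.769  0.327  0.69 ]
```

{"method": "play_rows", "body": {"plan": "0 0 0 0 0 0 12; 0 0 0 0 0 0 20; 0 0 0 0 0 0 26; 0 0 0 0 0 0 26; 0 0 0 0 0 0 26"}}

```text
time: 21.03
position: [0.5632, 0.1204, 0.0536]
tcp_rot: [-2.52, -1.876, 0.0]
wrist_force: [0.3, -0.3, 0.0]
gripper_width: 0.0258
finger_force: 0.0
```

{"method": "play_rows", "body": {"plan": "0 0 0 0 0 -0.2 26; 0 0 0 0 0 -0.6 26; 0 0 0 0 0 -1 26; 0 0 0 0 0 -1 26; 0 0 0 0 0 -1 26"}}

```text
time: 21.45
position: [0.5651, 0.1205, 0.1361]
tcp_rot: [2.518, 1.874, 0.007]
wrist_force: [-0.2, 0.4, -0.7]
gripper_width: 0.0261
finger_force: 0.0
```

{"method": "play_rows", "body": {"plan": "0 0 0 -0.5 1 -0.7 26; 0 0 0 -0.5 1 -0.7 26; 0 0 0 -0.5 1 -0.7 26; 0 0 0 -0.5 1 -0.7 26; 0 0 0 -0.5 1 -0.7 26"}}

```text
time: 21.87
position: [0.6287, 0.0581, 0.1887]
tcp_rot: [-2.521, -1.873, 0.001]
wrist_force: [-0.8, 1.6, -0.8]
gripper_width: 0.0264
finger_force: 0.0
```

```bash
python3 -c "
from h import *
st()
p,d=grab_frame('top'); q,_=grab_frame('side'); o=np.hstack([p[150:350,220:420],q[190:390,230:430]]); cv2.imwrite('pics/f.png',cv2.resize(o,(800,400))[:,:,::-1])"
```

```text
t 21.87 track [53.8 99.7] z 188.7 yaw 1.278 tilt -1.0 F [-0.8  1.6 -0.8] M [ 0.01  0.04 -0.01] q [-0.04  0.44  0.12  1.26  0.    1.83] g 0.02639351913904885 0.0
```

View pics/f.png

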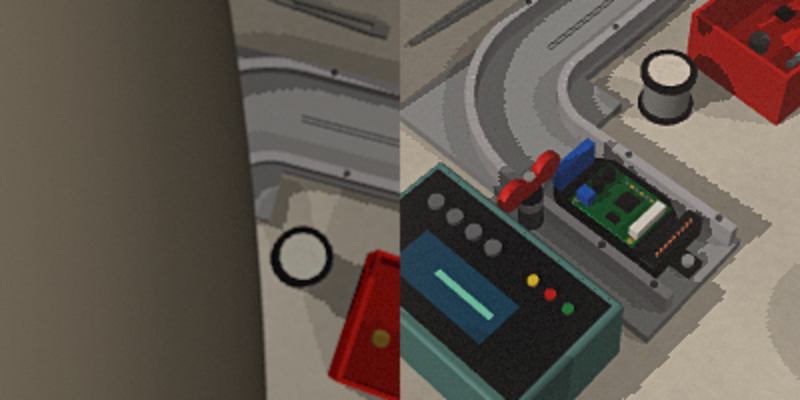

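The side view shows the carrier flat against the stop, with the wing knob turned across the track and the arm clear of everything. The torque rose to about 0.69 N m from 0.25 N m, which is roughly 12 N of clamping before I let go.

```bash
python3 -c "
from workcell import *
print(close_job())"
```

```text
the job is handed in; nothing more can be done
None
```

The job is handed in, with no verdict reported back: the carrier was pushed round the bend onto the stop at about x = -70 mm, the knob was turned until the torque showed roughly 12 N of clamping, and the arm let go and moved clear at about 22 s; the clamp force after letting go was not measured.

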